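Lay the retaining bar across the turntable housing

ROBOT

A 7-joint arm with a two-finger parallel gripper is mounted at the origin on the work surface. World frame = base frame: x ahead of the robot, y to its left, z up, the work surface at z = 0. Lengths are in m, angles in rad, forces in N, time in s.
With the tool pointing down it reaches from about 0.425 to 0.875 m from the base axis. Payload 4.7 kg.
Tool frame: the origin (TCP) lies midway between the tips of the shut fingers; the grasp point (between the pads) lies 19 mm behind it; z points along the fingers, y is the line along which they close (so a half turn about z gives the same grasp; the last joint's range is limited). The gripper opens to 87 mm and grips with 3 to 60 N. Pads are 19 mm wide; open, the fingers measure 117 mm over their backs; the gripper's body (75 mm by 190 mm) begins 51 mm behind the grasp point.
Start: joints at [1.278, 0.321, -0.07, 1.45, 0.023, 1.371, -0.057], TCP at [0.196, -0.62, 0.223] pointing down, gripper open.
Joint ranges: [-2.86, 2.86], [-0.3, 2.09], [-1.38, 1.24], [0.06, 2.45], [-1.56, 4.7], [0.09, 2.05], [-2.69, 2.69]. Speed limits (rad/s): [2.57, 2.57, 3.14, 3.14, 3.14, 3.14, 3.14].

INTERFACE

Orientations are given as a rotation vector (axis times angle).
In Python, from bench import ctrl, get_image, camera_model gives the robot as it stands (ctrl), with the cameras as plain functions.
- The arm moves only by the shell command python3 inch.py [FORCE], which reads ROWS from standard input. ROWS is a JSON list of rows, 1 to 20 of them, each an object with the fields xyz (a list: dx, dy, dz in shares of 0.8 m (1.0 is 0.8 m)), turn (a turn about the tool's z in a scale on which 1.0 is 2 pi rad), aperture (the opening from 0.0 (shut) to 1.0 (fully open)); a field left out counts as zero (the opening has to be given); each row is the pose to reach, as a shift and turn from the pose commanded when the command began, along the tool's axes at that moment; what a row does not reach only later rows make up. A row lasts 1/10 s, in which the tool goes at most 0.05 m and 0.15 rad, less where a joint would pass 70% of its speed; a pose out of reach is approached as far as the arm can. The fingers move at their own pace and stop on an object; FORCE is the grip in N (left out, the last holds). Time passes only in rows, so rows that do not move let the fingers close. It prints the time, the measured TCP pose, the force, the opening and the grip force at its end. A shift or turn number past 1, either way, is cut back to 1. Input that does not fit is refused with a message, and nothing moves.
- ctrl.get_state(): the state, without advancing time (a new reading comes with each control period).
- get_image(name): name is "scene" or "top"; returns the picture (400x640x3 uint8, red, green, blue); there is no depth.
- camera_model(name): a dict with "vertical_fov" (degrees; the focal length in pixels is half the picture's height over the tangent of half this angle, whatever the lens; pixels are square), "cx", "cy" (the principal point, pixels), "k1" (the pictures are not rectified: a ray, as slopes to the right and down, at radius r is drawn at 1 + k1 r^2 times it, then the intrinsics apply), "rvec" (rotation vector, rad) and "tvec" (3), from world to camera coordinates, as OpenCV has them. Camera axes: x right, y down, z forward; pixel columns grow to the right and rows downward; lengths in m; the calibration is good to about 2 mm. A picture is of the moment at which its call begins. camera_model takes no time and is no camera call.
- ctrl.close_job(): hands the job in; it is judged then, once.
The state is a dict: "time": time; "joint_positions": joint angles; "qd": joint speeds; "joint_torque": joint torques, N m; "position": TCP position; "tool_rot": TCP orientation; "ft_force": force on the tool from outside, world axes, zero at the start; "torque": the same for the moment, N m; "grip_width": opening from 0.0 (shut) to 1.0 (fully open); "grip_force": force on a finger pad.
Only numpy, scipy, OpenCV 4.12 (cv2) and the standard library are available. Lean on these libraries where they do the work, as an engineer would, in place of code of your own. Each camera call takes 0.05 s, during which the arm holds its last target. There are 200 camera calls.

TASK

A home-built white turntable housing stands open on the kitchen counter. Pick up the long flat white bar and lay it flat across the tops of the two tall posts inside the housing, so that it bridges the motor, centred and in line with the posts, and let it go. Leave the shorter flat bar where it lies.

Things in the scene. Friction and masses are not known exactly. Their poses are not given: they have to be found in the camera images.
- long_bar: The retaining bar: loose flat white plastic bar, 190 mm long (its x), 24 mm wide (y), 12 mm thick (z), under 0.1 kg, a black screw dot near each end. Origin at the centre of the solid (6 mm up while it lies flat on the counter). Faces and ends are interchangeable. It may swap places with the short bar. Other white parts: a 10 x 10 x 200 mm stick near the robot, a square frame farther off.
- short_bar: The shorter flat white bar, too short for the job and to be left alone: 100 mm long (x), 24 mm wide (y), 12 mm thick (z), with the same black dots; loose. Origin at the centre of the solid.
- housing: The turntable housing: open-topped white tray with ribbed sides, fixed, 150 mm (x) by 240 mm (y), walls 4 mm thick, 35 mm high. Origin: centre of its underside on the counter, z up. Two tall posts on its y axis at y = +75 and -75 mm, each 40 mm (x) by 30 mm (y), flat tops 60 mm above the counter, black dot in the middle. Between them a round steel motor, 56 mm wide, 42 mm high with its shaft.
- span (a point): The point midway between the two posts, level with their tops: 60 mm above the counter, straight above the housing's origin. Its axes are the housing's: y runs along the line through both posts. The bar is to lie along this y with its centre 6 mm above this point.

How it is judged:
By the outcome, as a careful person would: the job done as asked, in the order asked, and still so for the second after the job is handed in, with the robot touching nothing.
It also fails if it takes over 37 s, if anything falls off the work surface, if the arm or the gripper's body presses on something with over 40 N, if the wrist force passes 120 N, or if a joint passes its speed limit or range.

## Working session

There is one attempt and no reset: what is moved stays moved. The work goes in short steps, Python scripts to look and compute and a shell command to move; the robot and the scene stay as the last step left them, time stands still between calls to the robot, and variables do not carry over. Pictures are saved under pics/ and viewed, at most 10 in all, crops included, and the job is handed in when it is done.

```bash
ls; mkdir -p pics; python3 - <<'E'
from bench import ctrl, get_image, camera_model
import cv2
for n in("scene","top"):
    im=get_image(n); cv2.imwrite(f"pics/{n}0.png",im[:,:,::-1]); print(n,camera_model(n))
s=ctrl.get_state(); print(s)
E
```

```text
bench.py
inch.py
pics
scene {'vertical_fov': 44.25696048095609, 'cx': 313.698509505828, 'cy': 200.27734740892166, 'k1': -0.03644894036514991, 'rvec': array([ 1.6229055 ,  1.75865817, -0.86691224]), 'tvec': array([ 0.09083302, -0.27229837,  1.54909367])}
top {'vertical_fov': 50.04407427801577, 'cx': 318.6991859306053, 'cy': 199.84464177538263, 'k1': -0.09854344364156055, 'rvec': array([ 2.12702742, -2.18660154,  0.18762857]), 'tvec': array([-0.03921339,  0.53124037,  0.7804604 ])}
{'time': 0.1, 'joint_positions': array([ 1.27811141,  0.32175745, -0.07011687,  1.45156737,  0.02259524,
        1.37081875, -0.05690397]), 'qd': array([ 0.00128849, -0.00121619, -0.00088138, -0.00028268, -0.00056715,
        0.00228698, -0.00108688]), 'joint_torque': array([ 1.98481735e-04, -4.92572665e+01, -4.05599149e-01, -3.13396955e+01,
       -6.41958090e-02,  3.94604774e-02,  6.51775986e-05]), 'position': array([ 0.19611654, -0.61917239,  0.22155837]), 'tool_rot': array([-3.10298408e+00, -4.79828319e-01,  5.47118519e-04]), 'ft_force': array([ 0.68982907,  0.70028693, -0.22282864]), 'torque': array([ 0.01896619, -0.00082397, -0.04360911]), 'grip_force': 0.0, 'grip_width': 0.9984057035910507}
```

View pics/scene0.png

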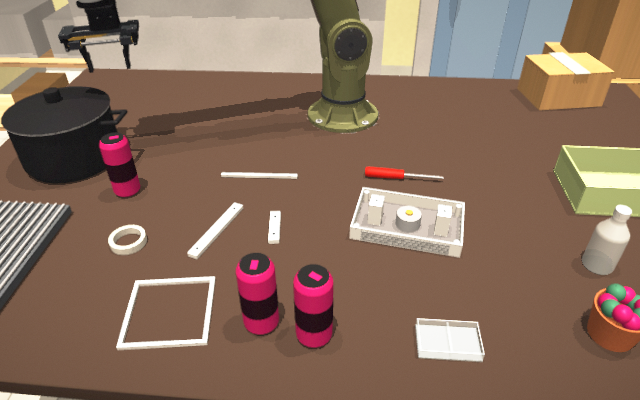

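View pics/top0.png

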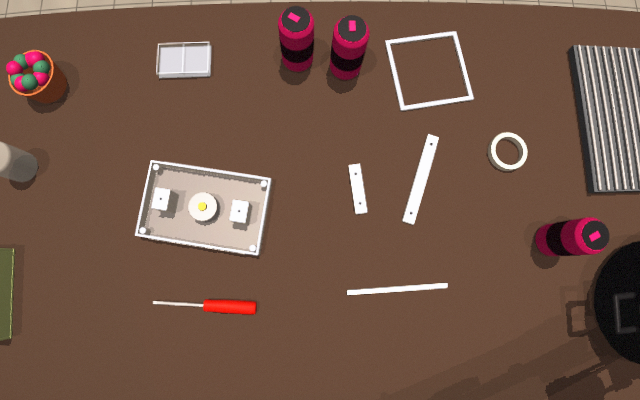

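The scene view shows the long bar at about (217,230), the short bar at (275,227) and the housing at (409,221). In the top view they are at (421,179), (358,189) and (204,207). I'll enlarge these to get precise pixel positions.

```bash
python3 - <<'E'
import cv2,numpy as np
t=cv2.imread("pics/top0.png");s=cv2.imread("pics/scene0.png")
def c(im,x,y,w,h,k): 
    o=cv2.resize(im[y:y+h,x:x+w],None,fx=k,fy=k,interpolation=cv2.INTER_CUBIC)
    for i in range(0,w,10): cv2.putText(o,str(x+i),(i*k,8),0,.3,(0,255,255)) if i%20==0 else 0; cv2.line(o,(i*k,0),(i*k,o.shape[0]),(0,90,90),1)
    for j in range(0,h,10): cv2.putText(o,str(y+j),(0,j*k+4),0,.3,(0,255,255)) if j%20==0 else 0; cv2.line(o,(0,j*k),(o.shape[1],j*k),(0,90,90),1)
    return o
A=np.zeros((600,800,3),np.uint8)
def put(o,x,y): A[y:y+o.shape[0],x:x+o.shape[1]]=o
put(c(t,340,130,110,100,3),0,0); put(c(t,130,155,145,100,3),340,0)
put(c(s,180,195,110,65,4)[:,:],0,310); put(c(s,350,185,85,70,4)[:,:],450,310) 
cv2.imwrite("pics/m.png",A)
B=np.zeros((600,800,3),np.uint8);A=B
put(c(s,350,185,120,70,4),0,0); put(c(t,145,180,110,50,6)[:,:],0,290)
cv2.imwrite("pics/m2.png",A)
E
```

```text
(no output)
```

View pics/m.png

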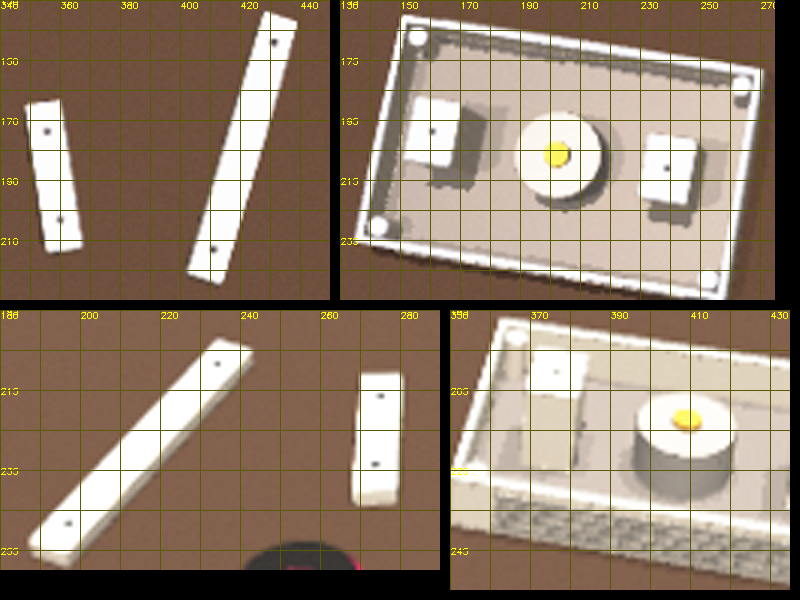

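View pics/m2.png

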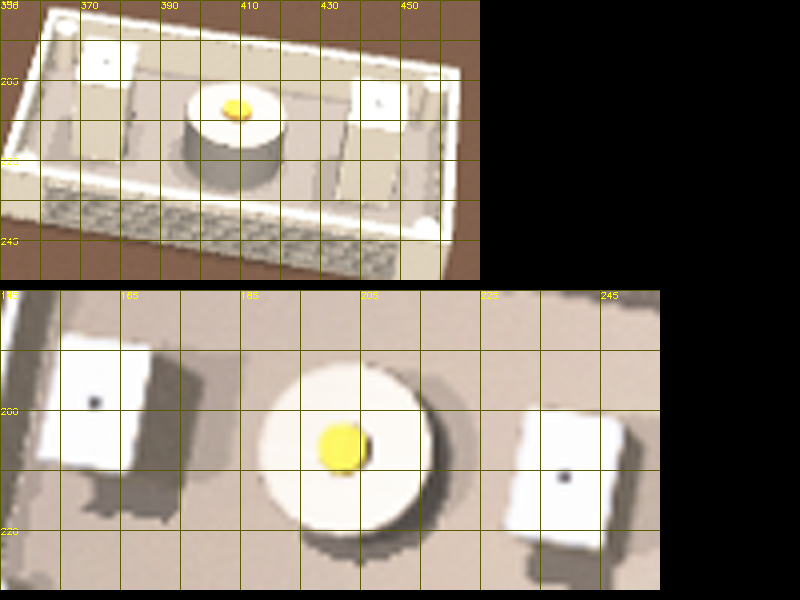

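The crops give dot positions, in pixels (top view first, then scene):
- **Long bar:** top (431.0,143.7) and (410.7,212.7), scene (234.1,208.1) and (196.7,248.0).
- **Posts:** top (160.4,198.4) and (238.8,210.8), scene (376.2,200.1) and (444.1,210.4).

Next I'll triangulate these.

```bash
cat > h.py <<'E'
import cv2,numpy as np
from bench import ctrl, get_image, camera_model
from scipy.spatial.transform import Rotation as R
def cam(n):
    m=camera_model(n); f=200/np.tan(np.radians(m["vertical_fov"]/2))
    return np.array([[f,0,m["cx"]],[0,f,m["cy"]],[0,0,1]]),np.array([m["k1"],0,0,0.]),cv2.Rodrigues(m["rvec"])[0],m["tvec"]
def und(n,p):
    K,d,Rm,t=cam(n); return cv2.undistortPoints(np.array([[p]],float),K,d)[0,0]
def tri(pt,ps):
    P=[np.c_[cam(n)[2],cam(n)[3]] for n in("top","scene")]
    X=cv2.triangulatePoints(P[0],P[1],und("top",pt),und("scene",ps))[:,0]; return X[:3]/X[3]
def onz(n,p,z):
    K,d,Rm,t=cam(n); c=-Rm.T@t; r=Rm.T@np.r_[und(n,p),1]; return c+r*(z-c[2])/r[2]
E
python3 - <<'E'
from h import *
np.set_printoptions(precision=4,suppress=True)
for nm,a,z in(("bar",[((431.,143.7),(234.1,208.1)),((410.7,212.7),(196.7,248.0))],.012),("post",[((160.4,198.4),(376.2,200.1)),((238.8,210.8),(444.1,210.4))],.06)):
    for b in (a,[(a[0][0],a[1][1]),(a[1][0],a[0][1])]):
        X=[tri(*p) for p in b]; 
        if max(abs(x[2]-z) for x in X)<.02:
            T=[onz("top",p[0],z) for p in b];S=[onz("scene",p[1],z) for p in b]
            for q in(X,T,S):
                d=q[1]-q[0];print(nm,*q,"c",(q[0]+q[1])/2,"len",np.linalg.norm(d),"yaw",np.degrees(np.arctan2(d[1],d[0])))
E
```

```text
bar [ 0.6451 -0.2893  0.0098] [ 0.5037 -0.2377  0.0097] c [ 0.5744 -0.2635  0.0097] len 0.1504823565992455 yaw 159.95764508999252
bar [ 0.6445 -0.2884  0.012 ] [ 0.5035 -0.237   0.012 ] c [ 0.574  -0.2627  0.012 ] len 0.15003728060134255 yaw 159.99900828051923
bar [ 0.6473 -0.2885  0.012 ] [ 0.5065 -0.2369  0.012 ] c [ 0.5769 -0.2627  0.012 ] len 0.14992159827860257 yaw 159.85759318773017
post [0.5375 0.2426 0.0593] [0.5105 0.0949 0.0582] c [0.524  0.1687 0.0587] len 0.1501555181114482 yaw -100.3459792708781
post [0.5374 0.2436 0.06  ] [0.5102 0.0957 0.06  ] c [0.5238 0.1697 0.06  ] len 0.15039097603305887 yaw -100.39592554910915
post [0.539 0.241 0.06 ] [0.5132 0.0936 0.06  ] c [0.5261 0.1673 0.06  ] len 0.14965321790042185 yaw -99.94994207016462
```

Triangulation agrees with the text: bar top height 0.010, posts 0.059 and dot spacing 0.150. The bar centre is (0.575,-0.263) with yaw -20°. The span is at (0.5245,0.169) with yaw 79.8°.

```bash
cat >> h.py <<'E'
def go(target,yaw):
    "shift in tool axes and turn about tool z for TCP target and tool-x yaw (deg)"
    s=ctrl.get_state(); M=R.from_rotvec(s["tool_rot"]).as_matrix(); y0=np.degrees(np.arctan2(M[1,0],M[0,0]))
    print("t",s["time"],"pos",s["position"].round(4),"yaw",y0.round(2),"zaxis",M[:,2].round(4),"F",s["ft_force"].round(1),"w",s["grip_width"])
    print("shift",(M.T@(np.array(target)-s["position"])).round(4),"turn",round(np.radians((y0-yaw+180)%360-180),4))
E
python3 -c "
from h import *
go([.575,-.263,.2],-20)"
```

```text
t 0.1 pos [ 0.1961 -0.6192  0.2216] yaw 17.58 zaxis [-6.0e-04  1.7e-03 -1.0e+00] F [ 0.7  0.7 -0.2] w 0.9984057035910507
shift [ 0.4688 -0.2251  0.0219] turn 0.6559
```

Careful with the scale: shifts go in shares of 0.8 m and turns go in shares of 2 pi rad. That gives: 0.469 m is 0.5863, 0.44 m is 0.55, 0.656 rad is 0.1044.

```bash
echo '[{"xyz":[0.05, -0.025, 0], "turn":0.0095, "aperture":1}, {"xyz":[0.1, -0.05, 0], "turn":0.0191, "aperture":1}, {"xyz":[0.15, -0.075, 0], "turn":0.0286, "aperture":1}, {"xyz":[0.2, -0.1, 0], "turn":0.0382, "aperture":1}, {"xyz":[0.25, -0.125, 0], "turn":0.0477, "aperture":1}, {"xyz":[0.3, -0.15, 0], "turn":0.0573, "aperture":1}, {"xyz":[0.35, -0.175, 0], "turn":0.0668, "aperture":1}, {"xyz":[0.4, -0.2, 0], "turn":0.0764, "aperture":1}, {"xyz":[0.45, -0.225, 0], "turn":0.0859, "aperture":1}, {"xyz":[0.5, -0.25, 0.0125], "turn":0.0955, "aperture":1}, {"xyz":[0.55, -0.2625, 0.025], "turn":0.1044, "aperture":1}, {"xyz":[0.5863, -0.2813, 0.0275], "turn":0.1044, "aperture":0.7}, {"xyz":[0.5863, -0.2813, 0.0275], "turn":0.1044, "aperture":0.7}, {"xyz":[0.5863, -0.2813, 0.0275], "turn":0.1044, "aperture":0.7}, {"xyz":[0.5863, -0.2813, 0.0275], "turn":0.1044, "aperture":0.7}]' | python3 inch.py; python3 -c "
from h import *
go([.575,-.263,.003],-20)
cv2.imwrite('pics/top1.png',get_image('top')[:,:,::-1])"
```

```text
time: 1.6
position: [0.5744, -0.2652, 0.2004]
tool_rot: [3.092, -0.549, -0.001]
ft_force: [-0.7, -0.4, -0.2]
grip_width: 0.742
grip_force: 0.0
t 1.6 pos [ 0.5744 -0.2652  0.2004] yaw -20.12 zaxis [-0.001 -0.001 -1.   ] F [-0.7 -0.4 -0.2] w 0.742232918852742
shift [-0.     -0.0025  0.1973] turn -0.0022
```

Converted, 0.17 m is 0.2125, 0.15 m is 0.1875.

```bash
echo '[{"xyz":[0, -0.0025, 0.05], "aperture":0.7}, {"xyz":[0, -0.0025, 0.1], "aperture":0.7}, {"xyz":[0, -0.0025, 0.15], "aperture":0.7}, {"xyz":[0, -0.0025, 0.1875], "aperture":0.7}, {"xyz":[0, -0.0025, 0.2125], "aperture":0.7}, {"xyz":[0, -0.0025, 0.2125], "aperture":0.7}, {"xyz":[0, -0.0025, 0.2125], "aperture":0.7}]' | python3 inch.py; python3 -c "
from h import *
go([.575,-.263,.004],-20)
a=get_image('top')[110:260,340:500,::-1];b=get_image('scene')[160:280,150:310,::-1]
cv2.imwrite('pics/g.png',cv2.resize(np.vstack([a,b]),None,fx=2.2,fy=2.2,interpolation=2))
cv2.imwrite('pics/g.png',np.hstack([cv2.resize(a,(400,375)),cv2.resize(b,(400,300)) if 0 else cv2.resize(np.vstack([b,b[:30]]),(400,375))]))"
```

```text
time: 2.35
position: [0.5757, -0.263, 0.0311]
tool_rot: [3.093, -0.548, 0.0]
ft_force: [-0.2, -0.8, 0.9]
grip_width: 0.698
grip_force: 0.0
t 2.35 pos [ 0.5757 -0.263   0.0311] yaw -20.11 zaxis [ 1.e-04 -6.e-04 -1.e+00] F [-0.2 -0.8  0.9] w 0.6981965208691825
shift [-0.0007  0.0003  0.0271] turn -0.0019
```

View pics/g.png

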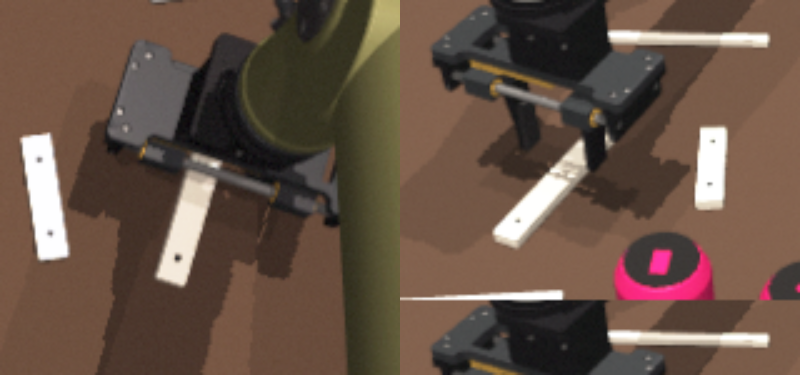

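The fingers straddle the bar, which runs out between them with its dots at about (178,257) in the left crop and (518,220) in the right. The short bar is clear. I'll lower, close and lift slightly.

Converted, 0.027 m is 0.0338, 0.024 m is 0.03.

```bash
echo '[{"xyz":[0, 0, 0.0188], "aperture":0.7}, {"xyz":[0, 0, 0.03], "aperture":0.7}, {"xyz":[0, 0, 0.0338], "aperture":0.7}, {"xyz":[0, 0, 0.0338], "aperture":0.7}, {"xyz":[0, 0, 0.0338], "aperture":0}, {"xyz":[0, 0, 0.0338], "aperture":0}, {"xyz":[0, 0, 0.0338], "aperture":0}, {"xyz":[0, 0, 0.0338], "aperture":0}, {"xyz":[0, 0, 0.0338], "aperture":0}, {"xyz":[0, 0, 0.0338], "aperture":0}, {"xyz":[0, 0, 0.0338], "aperture":0}, {"xyz":[0, 0, 0.0338], "aperture":0}]' | python3 inch.py 25; python3 -c "
from h import *
go([.5245,.1687,.16],79.8)"
```

```text
time: 3.65
position: [0.5761, -0.2621, 0.0037]
tool_rot: [3.093, -0.546, 0.0]
ft_force: [0.5, 1.0, 1.3]
grip_width: 0.272
grip_force: 25.0
t 3.65 pos [ 0.5761 -0.2621  0.0037] yaw -20.02 zaxis [ 1.e-04 -6.e-04 -1.e+00] F [0.5 1.  1.3] w 0.27172076080288293
shift [-0.1959 -0.387  -0.1565] turn -1.7423
```

Converted, -0.387 m is -0.4838, -0.36 m is -0.45, -1.742 rad is -0.2772.

```bash
echo '[{"xyz":[0, 0, -0.0375], "aperture":0}, {"xyz":[0, 0, -0.0875], "aperture":0}, {"xyz":[0, 0, -0.1375], "aperture":0}, {"xyz":[0, 0, -0.1875], "aperture":0}, {"xyz":[-0.0175, -0.035, -0.1963], "turn":-0.0191, "aperture":0}, {"xyz":[-0.035, -0.07, -0.1963], "turn":-0.0398, "aperture":0}, {"xyz":[-0.0525, -0.1038, -0.1963], "turn":-0.0605, "aperture":0}, {"xyz":[-0.07, -0.1388, -0.1963], "turn":-0.0796, "aperture":0}, {"xyz":[-0.0875, -0.1738, -0.1963], "turn":-0.1003, "aperture":0}, {"xyz":[-0.105, -0.2075, -0.1963], "turn":-0.1194, "aperture":0}, {"xyz":[-0.1225, -0.2425, -0.1963], "turn":-0.1385, "aperture":0}, {"xyz":[-0.14, -0.2763, -0.1963], "turn":-0.1592, "aperture":0}, {"xyz":[-0.1575, -0.3113, -0.1963], "turn":-0.1783, "aperture":0}, {"xyz":[-0.175, -0.3463, -0.1963], "turn":-0.1989, "aperture":0}, {"xyz":[-0.1925, -0.38, -0.1963], "turn":-0.218, "aperture":0}, {"xyz":[-0.21, -0.415, -0.1963], "turn":-0.2371, "aperture":0}, {"xyz":[-0.2275, -0.45, -0.1963], "turn":-0.2578, "aperture":0}, {"xyz":[-0.245, -0.4838, -0.1963], "turn":-0.2772, "aperture":0}, {"xyz":[-0.245, -0.4838, -0.1963], "turn":-0.2772, "aperture":0}, {"xyz":[-0.245, -0.4838, -0.1963], "turn":-0.2772, "aperture":0}]' | python3 inch.py; python3 -c "
from h import *
go([.5245,.1687,.09],79.8)
t=get_image('top')[:,:,::-1];s=get_image('scene')[:,:,::-1]
cv2.imwrite('pics/p1.png',np.hstack([cv2.resize(t[120:300,110:310],(400,360)),cv2.resize(s[100:280,310:510],(400,360))]))"
```

```text
time: 5.65
position: [0.5238, 0.1697, 0.1602]
tool_rot: [-2.409, -2.017, 0.001]
ft_force: [-0.3, -0.9, 0.0]
grip_width: 0.272
grip_force: 25.0
t 5.65 pos [0.5238 0.1697 0.1602] yaw 79.87 zaxis [-6.e-04 -2.e-04 -1.e+00] F [-0.3 -0.9  0. ] w 0.2723144037793357
shift [-0.0009  0.0009  0.0702] turn 0.0012
```

View pics/p1.png

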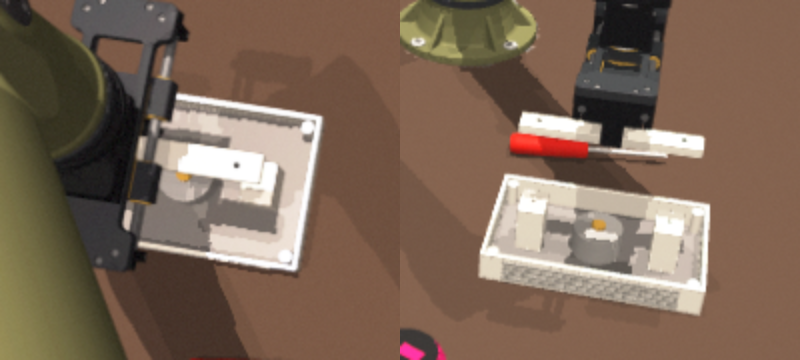

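The bar is held level and in line with the posts. In the scene crop its dots are at about (540,119) and (683,145). I'll come down to just above the posts and check the centring.

Converted, 0.088 m is 0.11, 0.08 m is 0.1.

```bash
echo '[{"xyz":[0, 0, 0.0375], "aperture":0}, {"xyz":[0, 0, 0.075], "aperture":0}, {"xyz":[0, 0, 0.1], "aperture":0}, {"xyz":[0, 0, 0.11], "aperture":0}, {"xyz":[0, 0, 0.11], "aperture":0}, {"xyz":[0, 0, 0.11], "aperture":0}, {"xyz":[0, 0, 0.11], "aperture":0}]' | python3 inch.py; python3 -c "
from h import *
go([.5245,.1687,.0637],79.8)
t=get_image('top')[:,:,::-1];s=get_image('scene')[:,:,::-1]
cv2.imwrite('pics/p2.png',np.vstack([cv2.resize(s[170:245,345:480],(810*98//100,440)),cv2.resize(t[190:230,180:260],(793//3*1,150)).copy() if 0 else np.pad(cv2.resize(t[185:225,200:260],(240,160)),((0,0),(0,553),(0,0)))]))"
```

```text
time: 6.45
position: [0.5255, 0.1691, 0.0739]
tool_rot: [2.41, 2.014, 0.003]
ft_force: [-0.1, -0.2, -0.9]
grip_width: 0.271
grip_force: 25.0
t 6.45 pos [0.5255 0.1691 0.0739] yaw 79.77 zaxis [ 2.4e-03  3.0e-04 -1.0e+00] F [-0.1 -0.2 -0.9] w 0.27070895648008886
shift [-0.0006 -0.0009  0.0102] turn -0.0006
```

View pics/p2.png

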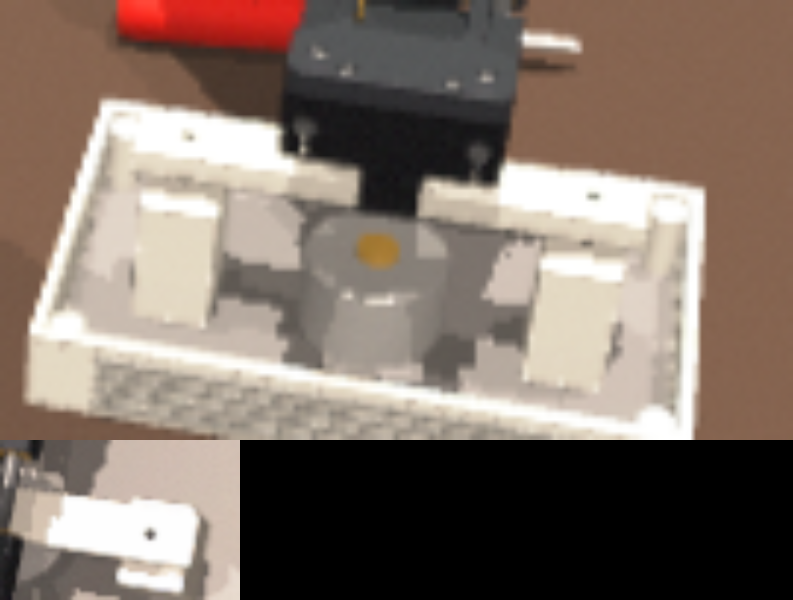

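Bar dots read as scene (376.8,192.9) and (445.5,203.0), and top (237.1,208.1).

```bash
python3 -c "
from h import *
z=.0822
a,b=onz('scene',(376.8,192.9),z),onz('scene',(445.5,203.0),z)
p,q=np.array([.539,.241,.06]),np.array([.5132,.0936,.06])
print(a,b,(a+b)/2,np.linalg.norm(a-b),'err',a-p,b-q)
print('top',onz('top',(237.1,208.1),z),'vs',[.5102,.0957])
print(tri((237.1,208.1),(445.5,203.0)))"
```

```text
[0.51574578 0.09331534 0.0822    ] [0.54108778 0.2403111  0.0822    ] [0.52841678 0.16681322 0.0822    ] 0.14916423918724436 err [-0.02325422 -0.14768466  0.0222    ] [0.02788778 0.1467111  0.0222    ]
top [0.51240513 0.09523733 0.0822    ] vs [0.5102, 0.0957]
[0.5288065  0.17281361 0.06538496]
```

Both views agree that the bar sits about 2.2 mm too far in +x and is otherwise aligned. I'll correct that while lowering to contact.

Converted, 0.008 m is 0.01, -0.0022 m is -0.0028.

```bash
echo '[{"xyz":[0, -0.0028, 0], "aperture":0}, {"xyz":[0, -0.0028, 0.0038], "aperture":0}, {"xyz":[0, -0.0028, 0.0075], "aperture":0}, {"xyz":[0, -0.0028, 0.01], "aperture":0}, {"xyz":[0, -0.0028, 0.01], "aperture":0}, {"xyz":[0, -0.0028, 0.01], "aperture":0}]' | python3 inch.py; python3 -c "
from h import *
go([.523,.169,.0637],79.8)"
```

```text
time: 7.15
position: [0.5221, 0.1694, 0.0644]
tool_rot: [-2.41, -2.015, 0.0]
ft_force: [-0.2, 0.7, -1.3]
grip_width: 0.273
grip_force: 25.0
t 7.15 pos [0.5221 0.1694 0.0644] yaw 79.8 zaxis [-4.e-04 -0.e+00 -1.e+00] F [-0.2  0.7 -1.3] w 0.273113314887142
shift [-0.0003  0.001   0.0007] turn 0.0
```

Converted, 0.001 m is 0.0013.

```bash
echo '[{"xyz":[0, 0, 0.0013], "aperture":0}, {"xyz":[0, 0, 0.0013], "aperture":0}, {"xyz":[0, 0, 0.0013], "aperture":0}, {"xyz":[0, 0, 0.0013], "aperture":0}]' | python3 inch.py|grep -v tool
```

```text
time: 7.55
position: [0.5224, 0.1695, 0.0637]
ft_force: [-0.1, -0.2, 0.4]
grip_width: 0.272
grip_force: 25.0
```

Converted, 0.001 m is 0.0013.

```bash
echo '[{"xyz":[0, 0, 0.0013], "aperture":0}, {"xyz":[0, 0, 0.0013], "aperture":0}, {"xyz":[0, 0, 0.0013], "aperture":0}, {"xyz":[0, 0, 0.0013], "aperture":0}]' | python3 inch.py|grep -v tool
```

```text
time: 7.95
position: [0.5224, 0.1695, 0.0637]
ft_force: [-2.8, -0.8, 8.1]
grip_width: 0.273
grip_force: 25.0
```

Contact at 8 N: the bar is on the posts. Now release it gently, retreat and look.

Converted, -0.22 m is -0.275, -0.2 m is -0.25.

```bash
echo '[{"xyz":[0, 0, -0.0009], "aperture":0}, {"xyz":[0, 0, -0.0009], "aperture":0.35}, {"xyz":[0, 0, -0.0009], "aperture":0.45}, {"xyz":[0, 0, -0.0009], "aperture":0.6}, {"xyz":[0, 0, -0.0009], "aperture":0.7}, {"xyz":[0, 0, -0.0009], "aperture":0.7}, {"xyz":[0, 0, -0.0009], "aperture":0.7}, {"xyz":[0, 0, -0.025], "aperture":0.7}, {"xyz":[0, 0, -0.0625], "aperture":0.7}, {"xyz":[0, 0, -0.1125], "aperture":0.7}, {"xyz":[0, 0, -0.1625], "aperture":0.7}, {"xyz":[0, 0.05, -0.1875], "aperture":0.7}, {"xyz":[0, 0.1, -0.1875], "aperture":0.7}, {"xyz":[-0.05, 0.125, -0.1875], "aperture":0.7}, {"xyz":[-0.1, 0.125, -0.1875], "aperture":0.7}, {"xyz":[-0.15, 0.125, -0.1875], "aperture":0.7}, {"xyz":[-0.2, 0.125, -0.1875], "aperture":0.7}, {"xyz":[-0.25, 0.125, -0.1875], "aperture":0.7}, {"xyz":[-0.275, 0.125, -0.1875], "aperture":0.7}, {"xyz":[-0.275, 0.125, -0.1875], "aperture":0.7}]' | python3 inch.py; python3 -c "
from h import *
t=get_image('top')[:,:,::-1];s=get_image('scene')[:,:,::-1]
cv2.imwrite('pics/f.png',np.vstack([cv2.resize(s[180:255,345:480],(675,375),interpolation=2),np.pad(cv2.resize(t[180:225,145:255],(550,225),interpolation=2),((0,0),(0,125),(0,0)))]))"
```

```text
time: 9.95
position: [0.581, -0.0699, 0.2122]
tool_rot: [2.416, 2.006, -0.003]
ft_force: [-0.4, 0.3, -0.1]
grip_width: 0.698
grip_force: 0.0
```

View pics/f.png

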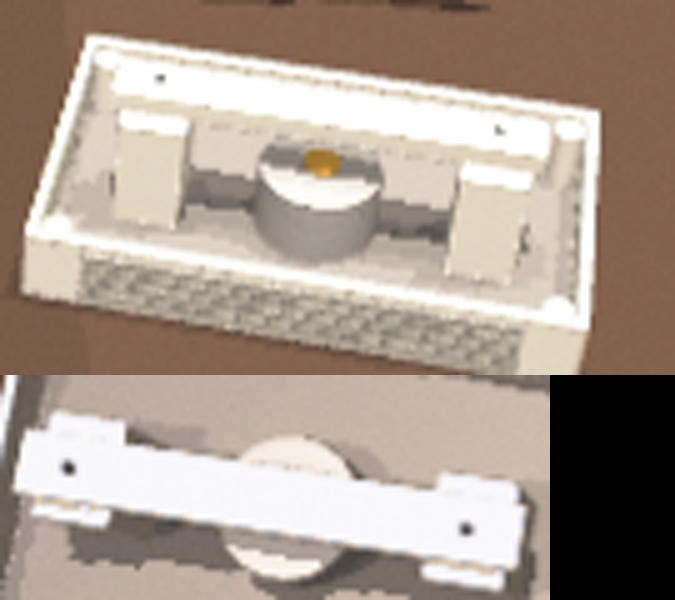

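The bar lies across both posts. Its dots are at scene (376.6,195.2) and (444.4,205.6), and top (158.2,198.2) and (237.6,210.4). I'll check the residual error.

```bash
python3 -c "
from h import *
z=.072
for n,P,Q in(('scene',[(444.4,205.6),(376.6,195.2)],[(444.1,210.4),(376.2,200.1)]),('top',[(158.2,198.2),(237.6,210.4)],[(160.4,198.4),(238.8,210.8)])):
  for a,b in zip(P,Q): print(n,((onz(n,a,z)-onz(n,b,.06))*1000).round(1))
print(tri((158.2,198.2),(444.4,205.6)),tri((237.6,210.4),(376.6,195.2)))"
```

```text
scene [-1.7 -1.  12. ]
scene [-2.4  0.1 12. ]
top [-1.5 -0.  12. ]
top [-0.7  0.3 12. ]
[0.53593916 0.24199624 0.07160616] [0.50960988 0.09491607 0.07137391]
```

The bar is within 1.5 mm of centre (±1 mm), in line with the posts and at the right height (top at 0.0715). Handing in.

```bash
python3 -c "
from bench import ctrl, get_image, camera_model
print(ctrl.close_job())"
```

```text
the job is handed in; nothing more can be done
None
```

The long bar lies flat across both posts, bridging the motor, in line with them and within about 2 mm of centre; it is released, the short bar was left alone, and the job was handed in at about 10 s.

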